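# Load the plate mixer with a separated stack and hold its dial at the third step

### The arm

A 6-joint arm with a two-finger parallel gripper is mounted at the origin on the work surface. World frame = base frame: x ahead of the robot, y to its left, z up, the work surface at z = 0. Lengths are in mm, angles in rad, forces in N, time in s.
With the tool pointing down it reaches from about 400 to 925 mm from the base axis. Payload 12.5 kg.
Tool frame: the origin (TCP) lies on the mounting face of the last link; the fingertips stand 190 mm ahead of it and the grasp point (between the pads) lies 171 mm ahead of it; z points along the fingers, y is the line along which they close (so a half turn about z gives the same grasp; the last joint's range is limited). The gripper opens to 95 mm and grips with 3 to 60 N. Pads are 20 mm wide; open, the fingers measure 119 mm over their backs; the gripper's body (75 mm by 180 mm) begins 59 mm behind the grasp point.
Start: joints at [1.174, 0.491, 1.559, -0, 1.092, -0.106], TCP at [179.175, 598.766, 404.761] pointing down, gripper open.
Joint ranges: [-3.1, 3.1], [-0.84, 2.19], [0.05, 2.79], [-1.13, 4.28], [0.06, 2.93], [-2.69, 2.69]. Speed limits (rad/s): [2.22, 2.22, 2.79, 3.14, 3.14, 3.14].

### API

Orientations are given as [roll, pitch, yaw] about the fixed x, y, z axes, in that order (R = Rz(yaw) Ry(pitch) Rx(roll)).
In Python, from cell import env gives the robot as it stands.
- The arm moves only by the tool carry_out, never from a script. Its argument "series" is a list of rows, each a list of 5 numbers: the shift along the tool's x, y, z in m, then the turn about the tool's z in degrees, then the opening, from 0 (shut) to 1 (fully open). A call has 1 to 20 rows; each row is the pose to reach, as a shift and turn from the pose commanded when the call began, along the tool's axes at that moment; what a row does not reach only later rows make up. A row lasts 1/8 s, in which the tool goes at most 62.5 mm and 10.7 degrees, less where a joint would pass 70% of its speed; a pose out of reach is approached as far as the arm can. A call with a gripper value outside its range is refused whole. The fingers move at their own pace and stop on an object; the grip force is fixed at half the most. Time passes only in rows, so rows that repeat a pose let the fingers close. It gives the time, the measured TCP pose, the force, the opening and the grip force at its end, in the units of the state.
- env.state(): the state, without advancing time (a new reading comes with each control period).
- env.read_camera(name): name is "scene" or "top" or "wrist"; returns (picture, depth): 420x560x3 uint8, red, green, blue; 420x560 float32, mm along the optical axis (not along the pixel's ray), 0 where there is no reading.
- env.get_calibration(name): a dict with "intrinsics" (3x3 intrinsics, pixels), "D" ([k1, k2, p1, p2, k3] as OpenCV has them; the pictures are not rectified), "cam_to_world" (4x4, takes a point from camera to world coordinates); the wrist camera has in their place "T_tool_cam" (4x4, takes a point from camera to tool coordinates, whose origin is the TCP and whose axes are the flange's). Camera axes: x right, y up, looking along -z (the intrinsics and any distortion apply to the point x, -y, -z); pixel columns grow to the right and rows downward; lengths in mm; the calibration is good to about 2 mm. A picture is of the moment at which its call begins: read the wrist's pose just before it. get_calibration takes no time and is no camera call.
- env.job_done(): hands the job in; it is judged then, once.
The state is a dict: "t": time; "joints": joint angles; "qvel": joint speeds; "tau": joint torques, N m; "eef_pos": TCP position; "tcp_rot": TCP orientation; "ft_force": force on the tool from outside, world axes, zero at the start; "moment": the same for the moment, N m; "opening": opening from 0.0 (shut) to 1.0 (fully open); "grip_force": force on a finger pad.
Only numpy, scipy, OpenCV 4.12 (cv2) and the standard library are available. Lean on these libraries where they do the work, as an engineer would, in place of code of your own. Each camera call takes 0.05 s, during which the arm holds its last target. There are 200 camera calls.

### The job

Lay the thin metal separator sheet on the sample tray in the mixer's nest, then stack the second sample tray on the sheet, each lying flat and let go with its edges lined up with those below. Then push the mixer's spring-return dial lever down past its first two clicks to the third and last one, and finish while holding it there: it springs back if released. Leave the bottle, beaker and flask where they stand.

Things in the scene. Friction and masses are not known exactly. Their poses are not given: they have to be found in the camera images.
- mixer: White bench-top plate mixer, fixed to the bench. Origin on the bench surface under the middle of the nest; own z up. Housing 220 mm (own x) by 190 mm, 50 mm high; on it a 150 x 110 mm aluminium platform whose top is 66 mm above the bench. On its own -y side stands a control head 125 mm high (own y from -105 to -170 mm, own x -100 to 100 mm), with the dial on the head's outer (-y) face.
- nest (a point): Middle of the platform's top face (66 mm above the bench), axes as the mixer's. Low corner lips, 6 mm high, surround the lower tray there.
- lower_top (a point): Centre of the top face of the lower sample tray: white plastic block with a flat top with 18 small round wells marked on it, 100 mm long (own x), 60 mm wide (own y), 24 mm high, loose in the nest with its length along the mixer's x. Its top is 90 mm above the bench. Axes as the tray's, z up.
- upper_center (a point): Centre (half-way up, 12 mm above its underside) of the second sample tray, the same as the lower: 100 mm long (own x), 60 mm wide (own y), 24 mm high, 0.1 to 0.2 kg, flat top and bottom; lies on the bench at the start. Axes as the tray's, z up.
- sheet_center (a point): Centre of the separator sheet: bare aluminium plate, 100 mm long (own x), 60 mm wide (own y), 6 mm thick, about 60 g. At the start it lies on the wooden stand, its underside 30 mm above the bench. Axes as the sheet's, z up.
- stand: Fixed wooden block under the sheet at the start, 85 mm (own x) by 36 mm, 30 mm high, same heading as the sheet, which overhangs it by 12 mm on each long side. Origin at the centre of its underside.
- dial_bar (a point): Centre line of the dial lever's cross bar, at the place to press from above (27 mm from the bar's two ends). The bar is a bare metal round bar 18 mm thick, 54 mm long, parallel to the mixer's y axis, carried by the dial 80 mm from the dial's axis and standing out sideways from the control head (the pressing place is 42 mm outside the head's face). It points to the mixer's own -x side, at rest 0.45 rad above level, and moves down in an arc when pressed.
- dial_hub (a point): Point on the dial's turning axis (parallel to the mixer's y, 95 mm above the bench) level with point dial_bar along that axis; axes as the mixer's. At joint value q the bar's centre line is at -80 cos(0.45 - q) mm along the mixer's x and 80 sin(0.45 - q) mm in height from this point.
- dial (a joint): Angle of the dial, rad: 0 at rest (lever up), growing as the lever is pressed down. Clicks (detents) at 0.30, 0.60 and 0.90; end stop at 0.97. Four small raised white ticks on the head behind the lever mark rest and the three clicks. A spring always returns it to 0 when released, from the clicks too; it takes about 3 N at the bar to start it, about 6 N to hold it at 0.90, and up to 10 N to pass a click.
- bottle: Bystander: white bottle with blue cap, 64 mm wide, 150 mm high. Origin at the centre of its underside.
- beaker: Bystander: glass beaker, 68 mm wide, 85 mm high. Origin at the centre of its underside.
- flask: Bystander: long-necked glass flask, 76 mm wide, 155 mm high. Origin at the centre of its underside.
- sheet: The separator sheet's body; origin at the centre of its underside.
- upper_tray: The second tray's body; origin at the centre of its underside.
- lower_tray: The lower tray's body; origin at the centre of its underside.
Not all that is in view belongs to the job. What is shaped like the upper_tray but blue or red is not meant.

How it is judged:
By the outcome, as a careful person would: the job done as asked, in the order asked, and still so for the second after the job is handed in, while the arm keeps its last pose, push and grip.
It also fails if it takes over 72 s, if anything falls off the work surface, if the arm or the gripper's body presses on something with over 40 N, if the wrist force passes 120 N, or if a joint passes its speed limit or range.

## Working session

There is one attempt and no reset: what is moved stays moved. The work goes in short steps, Python scripts to look and compute and a tool call to move; the robot and the scene stay as the last step left them, time stands still between calls to the robot, and variables do not carry over. Pictures are saved under pics/ and viewed, at most 10 in all, crops included, and the job is handed in when it is done.

Besides the shell and the picture viewer there is one more tool, called after ">>>" as a command line: name --pt "numbers of a row" for each row, then --argument value for the rest. carry_out: Moves the arm, as the interface text tells. Its arguments: {"type":"object","properties":{"series":{"type":"array","items":{"type":"array","items":{"type":"number"}}}},"required":["series"]}

```bash
mkdir -p pics
cat > h.py <<'E'
import numpy as np, cv2
from cell import env
from scipy.spatial.transform import Rotation as R
def T_wc(name, st=None):
    c=env.get_calibration(name)
    if name!='wrist': return c, np.array(c['cam_to_world'])
    st=st or env.state()
    T=np.eye(4); T[:3,:3]=R.from_euler('xyz',st['tcp_rot']).as_matrix(); T[:3,3]=st['eef_pos']
    return c, T@np.array(c['T_tool_cam'])
def look(name,tag):
    st=env.state(); c,T=T_wc(name,st); im,d=env.read_camera(name)
    np.savez(f'pics/{tag}.npz',im=im,d=d,T=T,K=c['intrinsics'],D=c['D'])
    cv2.imwrite(f'pics/{tag}.png',im[:,:,::-1])
def load(tag): return np.load(f'pics/{tag}.npz')
def ray(f,uv):
    p=cv2.undistortPoints(np.array(uv,float).reshape(-1,1,2),f['K'],f['D']).reshape(-1,2)
    r=np.c_[p[:,0],-p[:,1],-np.ones(len(p))]@f['T'][:3,:3].T
    return f['T'][:3,3],r
def onz(f,uv,z):
    o,r=ray(f,uv); return o+r*((z-o[2])/r[:,2])[:,None]
def cloud(f):
    h,w=f['d'].shape; v,u=np.mgrid[:h,:w]
    o,r=ray(f,np.c_[u.ravel(),v.ravel()])
    return (o+r*f['d'].ravel()[:,None]).reshape(h,w,3)
E
python3 - <<'E'
from h import *
look('top','top0'); look('scene','scene0')
s=env.state(); print(s['eef_pos'],s['tcp_rot'],s['t'])
a=cv2.imread('pics/top0.png');print(T_wc('top')[1].round(2).tolist())
print(env.get_calibration('wrist'))
E
```

```text
[179.17661635 598.73419337 404.22825578] [-3.14063034e+00 -1.01400929e-04  2.85076658e+00] 0.1
[[0.03, 0.99, -0.13, 421.84], [-1.0, 0.03, -0.02, -58.59], [-0.02, 0.13, 0.99, 1378.23], [0.0, 0.0, 0.0, 1.0]]
{'intrinsics': array([[298.57425289,   0.        , 281.5974075 ],
       [  0.        , 298.57425289, 210.39372596],
       [  0.        ,   0.        ,   1.        ]]), 'D': array([-0.0162484,  0.       ,  0.       ,  0.       ,  0.       ]), 'T_tool_cam': array([[ 1.20725554e-03,  9.69627280e-01,  2.44584302e-01,
         6.91313534e+01],
       [ 9.99999269e-01, -1.18589759e-03, -2.34585798e-04,
        -1.75061678e+00],
       [ 6.25911439e-05,  2.44584407e-01, -9.69628003e-01,
         1.96143658e+01],
       [ 0.00000000e+00,  0.00000000e+00,  0.00000000e+00,
         1.00000000e+00]])}
```

View pics/top0.png

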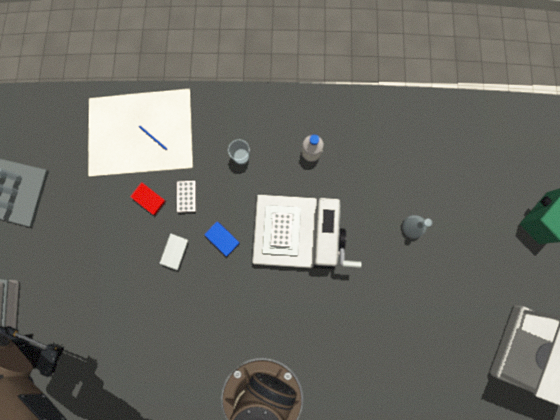

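View pics/scene0.png

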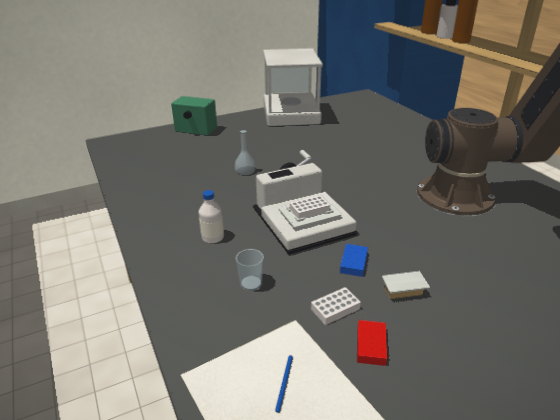

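The top view shows the candidates for the second tray: white with wells at (186,197), blue at (222,239), red at (148,199), and the tray already in the nest at (281,230). The sheet is the plain light plate at (174,252); the paper at (140,132) is not it. I choose the white tray at (186,197), and the lever is at (348,264). Next is a close crop to check this.

Run:
```python
from h import *
f=load('top0'); im=f['im']
cv2.imwrite('pics/crop1.png',cv2.resize(im[170:290,120:380][:,:,::-1],None,fx=3,fy=3,interpolation=cv2.INTER_CUBIC))
P=cloud(f)
for n,(u,v) in dict(sheet=(174,252),tray=(186,197),lower=(281,225),blue=(222,239),red=(148,199),head=(328,245),bottle=(313,148),beaker=(238,152),flask=(414,228),bar=(350,264)).items():
    print(n,P[v-2:v+3,u-2:u+3].reshape(-1,3).mean(0).round(0))
def rect(z0,z1,u0,u1,v0,v1):
    m=((P[...,2]>z0)&(P[...,2]<z1)); k=np.zeros_like(m);k[v0:v1,u0:u1]=1
    q=P[m&k][:,:2].astype(np.float32); print(z0,len(q),cv2.minAreaRect(q),np.median(P[m&k],0).round(1))
rect(28,45,155,195,230,275); rect(15,33,172,200,178,218); rect(80,100,262,302,205,255); rect(113,140,312,345,190,275)
rect(40,58,245,318,188,275)
```

```text
sheet [453. 293.  36.]
tray [633. 267.  24.]
lower [544. -46.  91.]
blue [500. 143.  23.]
red [624. 393.  23.]
head [ 485. -186.  125.]
bottle [ 782. -138.  112.]
beaker [778.  99.  60.]
flask [ 547. -460.   66.]
bar [ 431. -249.  137.]
28 564 ((455.6586608886719, 294.8550720214844), (61.09292984008789, 99.24812316894531), 73.24994659423828) [456.2 294.1  36. ]
15 576 ((637.7777099609375, 267.73065185546875), (102.08128356933594, 61.26312255859375), 3.5412986278533936) [636.5 266.8  24. ]
80 646 ((531.7333984375, -47.43968200683594), (59.87738800048828, 99.90052032470703), 87.84455108642578) [531.5 -47.5  90. ]
113 1656 ((526.2415771484375, -193.88800048828125), (84.00843048095703, 200.8106231689453), 88.19564819335938) [ 517.4 -188.2  124.7]
40 2507 ((531.4363403320312, -59.77375030517578), (194.6903076171875, 220.67205810546875), 87.97477722167969) [524.8 -82.4  49.6]
```

View pics/crop1.png

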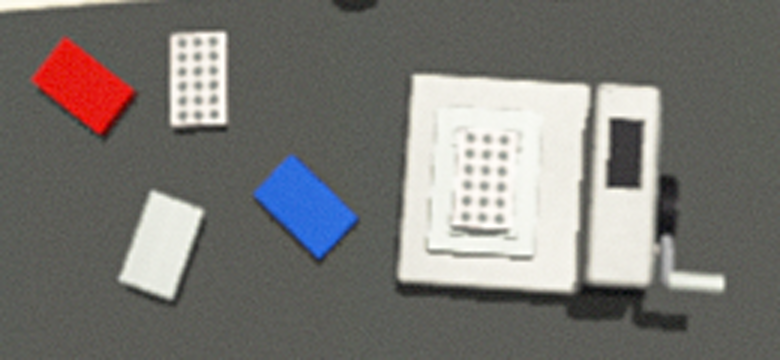

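The crop confirms the choice: the white tray with 18 wells is at crop (198,80), the bare sheet at (162,245), the lower tray in the nest at (485,180) and the lever bar at (695,282). The depth rectangles give fair poses, so I'm moving above the sheet.

```bash
cat >> h.py <<'E'
def go(x,y,z,yaw):
    s=env.state(); r=R.from_euler('xyz',s['tcp_rot']); p=s['eef_pos']
    d=r.inv().apply(np.array([x,y,z])-p)/1000
    cur=np.degrees(s['tcp_rot'][2]); 
    print('shift',d.round(4),'turn',round((cur-yaw+180)%360-180,2),'rows',np.ceil(np.linalg.norm(d)/.05),'t',s['t'])
def rect(P,z0,z1,x0,x1,y0,y1):
    m=(P[...,2]>z0)&(P[...,2]<z1)&(P[...,0]>x0)&(P[...,0]<x1)&(P[...,1]>y0)&(P[...,1]<y1)
    q=P[m][:,:2].astype(np.float32); (c,s,a)=cv2.minAreaRect(q)
    print(len(q),'c',np.round(c,1),'s',np.round(s,1),'long axis deg',round(a if s[0]>s[1] else a-90,2),'z',np.median(P[m][:,2]).round(1))
E
python3 -c "
from h import *
go(455.7,294.9,300,163.25)"
```

```text
shift [-0.352  -0.2117  0.1044] turn 0.09 rows 9.0 t 0.1
```

>>> carry_out --pt "-0.352 -0.212 0.104 0 1" --pt "-0.352 -0.212 0.104 0 1" --pt "-0.352 -0.212 0.104 0 1" --pt "-0.352 -0.212 0.104 0 1" --pt "-0.352 -0.212 0.104 0 1" --pt "-0.352 -0.212 0.104 0 1" --pt "-0.352 -0.212 0.104 0 1" --pt "-0.352 -0.212 0.104 0 1" --pt "-0.352 -0.212 0.104 0 1" --pt "-0.352 -0.212 0.104 0 1" --pt "-0.352 -0.212 0.104 0 1"

```text
t: 1.48
eef_pos: [455.0, 295.5, 301.0]
tcp_rot: [3.141, 0.0, 2.852]
ft_force: [0.2, -0.3, -0.3]
opening: 1.001
grip_force: 0.0
```

Run:
```python
from h import *
look('wrist','w1'); f=load('w1'); P=cloud(f)
rect(P,30,45,370,540,220,370)
s=env.state(); print(s['eef_pos'],np.degrees(s['tcp_rot']),s['ft_force'])
go(455.7,294.9,219,163.25)
```

```text
7697 c [453.9 293.2] s [60.2 97.2] long axis deg -17.05 z 36.5
[455.07364889 295.42978987 301.0074346 ] [1.79979636e+02 1.38247939e-02 1.63415822e+02] [-0.41348991 -0.25236682  0.34148178]
shift [-0.0007 -0.0004  0.082 ] turn 0.17 rows 2.0 t 1.525
```

View pics/w1.png

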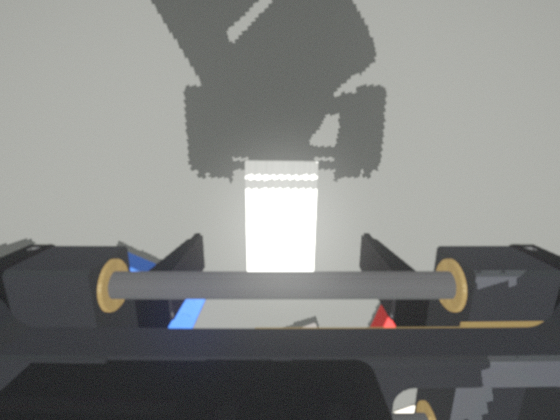

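The wrist view shows the sheet centred between the fingers: sheet columns 245–317, fingers at 199 and 363, both with their middle at 281. I'm descending with the tips about 2 mm below the sheet's underside, then gripping.

>>> carry_out --pt "-0.0005 0 0.045 0 1" --pt "-0.0005 0 0.075 0 1" --pt "-0.0005 0 0.083 0 1" --pt "-0.0005 0 0.083 0 1" --pt "-0.0005 0 0.083 0 0.5" --pt "-0.0005 0 0.083 0 0.5" --pt "-0.0005 0 0.083 0 0.5" --pt "-0.0005 0 0.083 0 0.5" --pt "-0.0005 0 0.083 0 0.5" --pt "-0.0005 0 0.083 0 0.5"

```text
t: 2.78
eef_pos: [456.1, 294.6, 218.0]
tcp_rot: [3.141, 0.0, 2.851]
ft_force: [-1.4, -0.6, 5.3]
opening: 0.627
grip_force: 30.0
```

>>> carry_out --pt "0 0 -0.02 0 0.5" --pt "0 0 -0.06 0 0.5" --pt "0 0 -0.12 0 0.5" --pt "0 0 -0.12 0 0.5" --pt "0 0 -0.12 0 0.5"

```text
t: 3.4
eef_pos: [455.8, 294.5, 337.2]
tcp_rot: [-3.141, -0.0, 2.851]
ft_force: [-0.2, -0.5, -1.4]
opening: 0.626
grip_force: 30.0
```

Run:
```python
from h import *
s=env.state(); print(s['eef_pos'],s['ft_force'],s['opening'],s['grip_force'])
look('wrist','w2'); P=cloud(load('w2')); rect(P,s['eef_pos'][2]-195,s['eef_pos'][2]-175,350,560,200,390)
go(532.2,-47.4,330,177.8)
```

```text
[455.83168604 294.46314822 337.23756529] [-0.19840678 -0.46092387 -1.44584079] 0.6258328795697048 29.986611306667328
13576 c [453.8 293.3] s [72.4 98.1] long axis deg -16.45 z 155.7
shift [-0.1712 -0.3056  0.0068] turn -14.46 rows 8.0 t 3.45
```

>>> carry_out --pt "-0.171 -0.306 0.007 -14.4 0.5" --pt "-0.171 -0.306 0.007 -14.4 0.5" --pt "-0.171 -0.306 0.007 -14.4 0.5" --pt "-0.171 -0.306 0.007 -14.4 0.5" --pt "-0.171 -0.306 0.007 -14.4 0.5" --pt "-0.171 -0.306 0.007 -14.4 0.5" --pt "-0.171 -0.306 0.007 -14.4 0.5" --pt "-0.171 -0.306 0.007 -14.4 0.5" --pt "-0.171 -0.306 0.007 -14.4 0.5"

```text
t: 4.58
eef_pos: [532.0, -46.5, 330.3]
tcp_rot: [3.141, -0.001, 3.103]
ft_force: [-0.8, 0.6, -0.4]
opening: 0.626
grip_force: 30.0
```

Run:
```python
from h import *
s=env.state(); print(s['eef_pos'],np.degrees(s['tcp_rot']))
look('wrist','w3'); P=cloud(load('w3')); rect(P,s['eef_pos'][2]-186,s['eef_pos'][2]-180,450,600,-90,0)
rect(P,86,94,470,600,-100,0)
im=cv2.imread('pics/w3.png'); cv2.imwrite('pics/w3c.png',cv2.resize(im[80:330,130:430],None,fx=2.4,fy=2.4))
go(532.2,-47.4,280,177.8)
```

```text
[532.00175709 -46.5358552  330.25599959] [ 1.79979804e+02 -5.87450969e-02  1.77814430e+02]
13278 c [529.7 -47.8] s [68.3 98.1] long axis deg -1.82 z 148.7
681 c [484.2 -47. ] s [59.8  6. ] long axis deg 87.88 z 90.3
shift [-0.0002 -0.0009  0.0504] turn 0.03 rows 2.0 t 4.625
```

View pics/w3c.png

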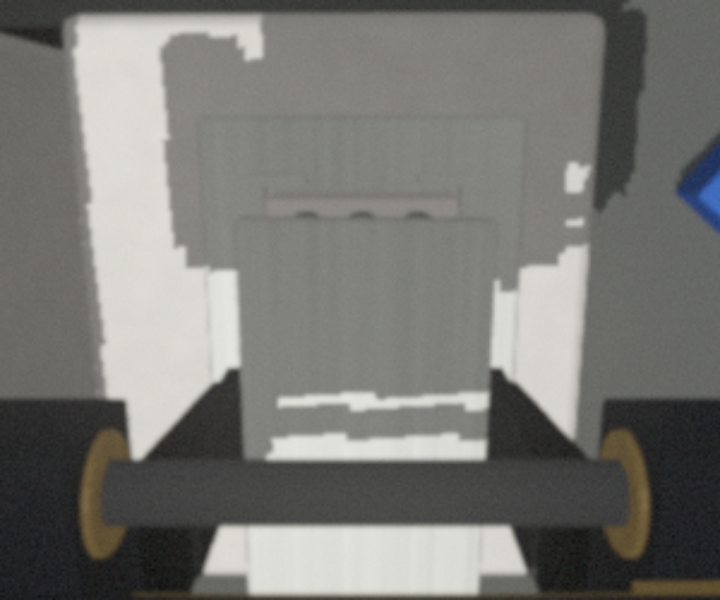

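The sheet is held flat at (365,340). Beyond its far edge the lower tray's end shows at crop rows 193–215, cols 265–458. I'll compute the relative offset from these edges.

Run:
```python
from h import *
f=load('w3'); c=lambda a:np.array(a)/2.4+[130,80]
a=onz(f,c([(239,217),(495,217)]),148.3); b=onz(f,c([(265,198),(458,197)]),90)
for q in (a,b): print(q.round(1).tolist(),q.mean(0).round(1),np.degrees(np.arctan2(*(q[1]-q[0])[:2])).round(2))
P=cloud(f); m=(abs(P[...,2]-148.5)<2.5)&(P[...,0]<492)&(P[...,0]>475); q=P[m]; print('sheet strip',len(q),q.min(0),q.max(0))
m=(abs(P[...,2]-90)<3)&(P[...,0]<490)&(P[...,0]>475); q=P[m]; print('tray strip',len(q),np.percentile(q,[1,99],axis=0))
```

```text
[[479.8, -74.2, 148.3], [481.9, -16.3, 148.3]] [480.9 -45.3 148.3] 2.12
[[480.5, -76.2, 90.0], [482.4, -17.3, 90.0]] [481.5 -46.7  90. ] 1.82
sheet strip 2217 [479.76586384 -76.12963321 146.03761286] [491.99905915 -15.77235115 150.74905908]
tray strip 756 [[ 476.85123333 -152.33272527   87.28538891]
 [ 488.62409227  -18.10727686   92.57212572]]
```

>>> carry_out --pt "-0.0005 -0.0011 0.03 0 0.5" --pt "-0.0005 -0.0011 0.045 0 0.5" --pt "-0.0005 -0.0011 0.0497 0 0.5" --pt "-0.0005 -0.0011 0.0497 0 0.5" --pt "-0.0005 -0.0011 0.0497 0 0.5" --pt "-0.0005 -0.0011 0.0497 0 0.5"

```text
t: 5.38
eef_pos: [532.7, -48.7, 281.5]
tcp_rot: [-3.142, 0.001, 3.102]
ft_force: [-0.5, -0.2, -0.1]
opening: 0.625
grip_force: 30.0
```

>>> carry_out --pt "0 0 0 0 0.78" --pt "0 0 0 0 0.78" --pt "0 0 0 0 0.78" --pt "0 0 0 0 0.78"

```text
t: 5.88
eef_pos: [532.6, -48.7, 281.0]
tcp_rot: [3.142, 0.0, 3.102]
ft_force: [-0.6, 0.1, 0.1]
opening: 0.778
grip_force: 0.0
```

>>> carry_out --pt "0 0.0012 0.011 0 0.78" --pt "0 0.0012 0.011 0 0.78" --pt "0 0.0012 0.011 0 0.78" --pt "0 0.0012 0.011 0 0.55" --pt "0 0.0012 0.011 0 0.55" --pt "0 0.0012 0.011 0 0.55" --pt "0 0.0012 0.011 0 0.55"

```text
t: 6.75
eef_pos: [532.7, -47.5, 270.1]
tcp_rot: [3.142, 0.0, 3.102]
ft_force: [-0.1, 0.8, 1.8]
opening: 0.626
grip_force: 30.0
```

>>> carry_out --pt "0 0 0 0 1" --pt "0 0 0 0 1" --pt "0 0 0 0 1" --pt "0 0 0 0 1" --pt "0 0 -0.05 0 1" --pt "0 0 -0.1 0 1" --pt "0 0 -0.1 0 1" --pt "0.08 0 -0.1 0 1" --pt "0.08 0 -0.1 0 1" --pt "0.08 0 -0.1 0 1"

```text
t: 8.0
eef_pos: [452.1, -44.3, 369.6]
tcp_rot: [3.141, -0.001, 3.102]
ft_force: [0.8, 0.5, 0.1]
opening: 0.998
grip_force: 0.0
```

Run:
```python
from h import *
s=env.state(); print(s['eef_pos'],np.degrees(s['tcp_rot']))
look('wrist','w4');look('top','top1')
for n in('w4','top1'):
    P=cloud(load(n))
    rect(P,93,100,470,600,-90,0)
    rect(P,84,92.5,470,600,-82,-10)
    rect(P,18,30,575,700,220,310)
im=cv2.imread('pics/w4.png'); cv2.imwrite('pics/w4c.png',cv2.resize(im[200:420,130:430],None,fx=2.5,fy=2.5))
```

```text
[452.0743198  -44.28432344 369.63421111] [ 1.79984783e+02 -4.57325077e-02  1.77720575e+02]
3248 c [523.1 -48.6] s [60.  83.4] long axis deg -2.44 z 96.5
248 c [481.7 -47. ] s [59.1  2. ] long axis deg 87.67 z 89.3
0 c [0. 0.] s [0. 0.] long axis deg -90.0 z nan
308 c [551.4 -48.6] s [59.5 61. ] long axis deg -2.6 z 95.9
28 c [554.  -47.8] s [56.5 55.7] long axis deg 81.88 z 91.6
549 c [637.5 267.3] s [101.9  60.9] long axis deg 4.02 z 24.0
  return _methods._mean(a, axis=axis, dtype=dtype,
  ret = ret.dtype.type(ret / rcount)
```

View pics/w4.png

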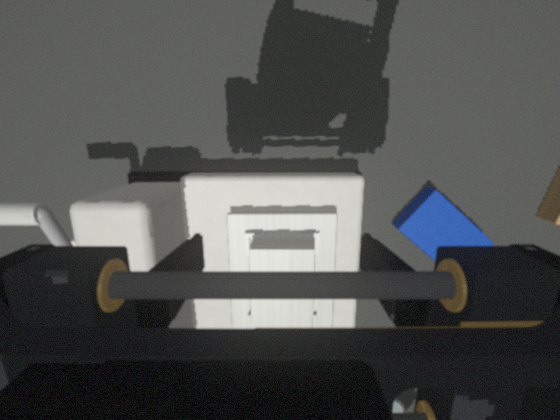

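The wrist view shows the sheet on the lower tray: near edge at row 233, columns 248–316, edges lined up within about 1 mm. Next is the second tray.

Run:
```python
from h import *
go(637.6,267.4,300,-176.2)
```

```text
shift [-0.1716  0.3189  0.0698] turn -6.07 rows 8.0 t 8.1
```

>>> carry_out --pt "-0.1716 0.319 0.07 -6.1 1" --pt "-0.1716 0.319 0.07 -6.1 1" --pt "-0.1716 0.319 0.07 -6.1 1" --pt "-0.1716 0.319 0.07 -6.1 1" --pt "-0.1716 0.319 0.07 -6.1 1" --pt "-0.1716 0.319 0.07 -6.1 1" --pt "-0.1716 0.319 0.07 -6.1 1" --pt "-0.1716 0.319 0.07 -6.1 1" --pt "-0.1716 0.319 0.07 -6.1 1" --pt "-0.1716 0.319 0.07 -6.1 1"

```text
t: 9.35
eef_pos: [636.8, 266.7, 300.6]
tcp_rot: [3.141, 0.001, -3.076]
ft_force: [-0.1, -0.2, -0.5]
opening: 1.0
grip_force: 0.0
```

Run:
```python
from h import *
s=env.state(); print(s['eef_pos'],np.degrees(s['tcp_rot']))
look('wrist','w5'); P=cloud(load('w5')); rect(P,20,28,560,720,220,315)
go(637.6,267.4,195,-176.2)
```

```text
[636.83059725 266.74481287 300.59952068] [ 1.79990696e+02  3.50556438e-02 -1.76224195e+02]
7241 c [636.3 266. ] s [99.7 60.2] long axis deg 3.99 z 24.5
shift [-0.0007  0.0004  0.1056] turn -0.02 rows 3.0 t 9.4
```

>>> carry_out --pt "-0.0005 0.0003 0.05 0 1" --pt "-0.0005 0.0003 0.09 0 1" --pt "-0.0005 0.0003 0.1055 0 1" --pt "-0.0005 0.0003 0.1055 0 1" --pt "-0.0005 0.0003 0.1055 0 1" --pt "-0.0005 0.0003 0.1055 0 0.5" --pt "-0.0005 0.0003 0.1055 0 0.5" --pt "-0.0005 0.0003 0.1055 0 0.5" --pt "-0.0005 0.0003 0.1055 0 0.5" --pt "-0.0005 0.0003 0.1055 0 0.5" --pt "-0.0005 0.0003 0.1055 0 0.5"

```text
t: 10.78
eef_pos: [637.3, 268.0, 194.6]
tcp_rot: [3.142, 0.0, -3.075]
ft_force: [-0.2, -0.3, 2.0]
opening: 0.628
grip_force: 30.0
```

>>> carry_out --pt "0 0 -0.02 0 0.5" --pt "0 0 -0.06 0 0.5" --pt "0 0 -0.12 0 0.5" --pt "0 0 -0.14 0 0.5" --pt "0 0 -0.14 0 0.5"

```text
t: 11.4
eef_pos: [637.1, 268.0, 337.2]
tcp_rot: [3.141, 0.004, -3.075]
ft_force: [0.3, -0.1, -2.3]
opening: 0.63
grip_force: 30.0
```

Run:
```python
from h import *
go(532.2,-47.4,335,177.7)
```

```text
shift [ 0.1258 -0.3076  0.0015] turn 6.14 rows 7.0 t 11.4
```

>>> carry_out --pt "0.126 -0.308 0.001 6.1 0.5" --pt "0.126 -0.308 0.001 6.1 0.5" --pt "0.126 -0.308 0.001 6.1 0.5" --pt "0.126 -0.308 0.001 6.1 0.5" --pt "0.126 -0.308 0.001 6.1 0.5" --pt "0.126 -0.308 0.001 6.1 0.5" --pt "0.126 -0.308 0.001 6.1 0.5" --pt "0.126 -0.308 0.001 6.1 0.5" --pt "0.126 -0.308 0.001 6.1 0.5"

```text
t: 12.52
eef_pos: [532.4, -46.8, 333.2]
tcp_rot: [3.141, -0.0, 3.103]
ft_force: [0.4, 0.1, -1.5]
opening: 0.626
grip_force: 30.0
```

Run:
```python
from h import *
s=env.state(); print(s['eef_pos'],np.degrees(s['tcp_rot']),s['opening'])
look('wrist','w6'); P=cloud(load('w6')); z=s['eef_pos'][2]-190-5+24
rect(P,z-3,z+3,465,600,-77,-18); rect(P,93,99,470,600,-90,0); rect(P,85,92,470,600,-82,-10)
im=cv2.imread('pics/w6.png'); cv2.imwrite('pics/w6c.png',cv2.resize(im[80:330,130:430],None,fx=2.4,fy=2.4))
go(532.2,-47.4,290,177.7)
```

```text
[532.40152389 -46.82229613 333.21596737] [ 1.79986108e+02 -2.47053690e-02  1.77815411e+02] 0.6259314337928911
13742 c [526.1 -47.8] s [59.5 90.3] long axis deg -1.15 z 163.2
494 c [484.1 -46.8] s [59.8  3.8] long axis deg 87.83 z 96.4
157 c [481.7 -47.1] s [58.8  1. ] long axis deg 87.9 z 89.5
shift [ 0.0002 -0.0006  0.0433] turn 0.12 rows 1.0 t 12.575
```

View pics/w6c.png

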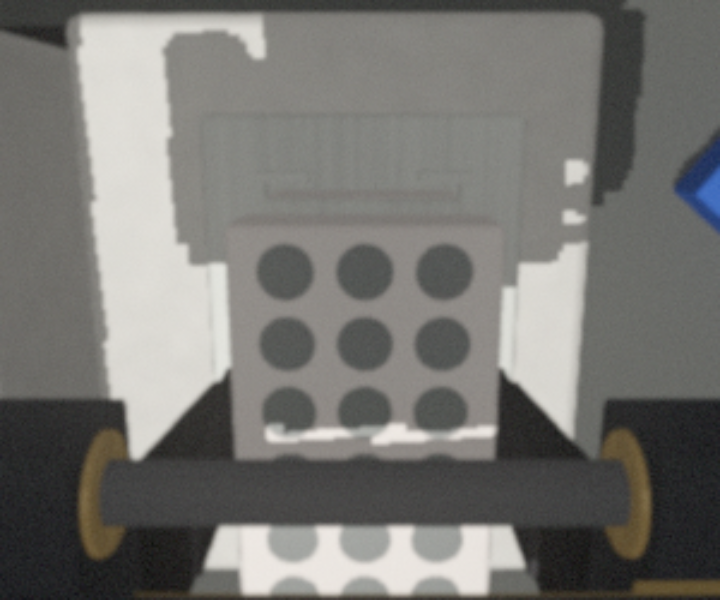

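The held tray is flat at crop (365,330), with its far top edge at row 226, columns 230–502. Its underlying sheet edge shows at rows 195–215.

Run:
```python
from h import *
f=load('w6'); c=lambda a:np.array(a)/2.4+[130,80]
for uv,z in ((((230,226),(502,226)),162.7),(((264,199),(459,198)),96)):
    q=onz(f,c(uv),z); print(q.round(1).tolist(),q.mean(0).round(1))
P=cloud(f)
for z,h in ((163,2.5),(96.3,2.5)):
  for y0 in range(-72,-22,12):
    m=(abs(P[...,2]-z)<h)&(P[...,0]<500)&(P[...,0]>472)&(P[...,1]>y0)&(P[...,1]<y0+10)
    print(z,y0,P[m][:,0].min().round(2),end=' ')
```

```text
[[480.9, -74.5, 162.7], [483.0, -17.2, 162.7]] [481.9 -45.9 162.7]
[[481.1, -76.4, 96.0], [483.0, -17.7, 96.0]] [482. -47.  96.]
163 -72 480.64 163 -60 480.98 163 -48 481.48 163 -36 481.89 163 -24 482.29 96.3 -72 481.32 96.3 -60 481.79 96.3 -48 482.27 96.3 -36 482.67 96.3 -24 483.12
```

>>> carry_out --pt "-0.0004 -0.0007 0.025 0 0.5" --pt "-0.0004 -0.0007 0.037 0 0.5" --pt "-0.0004 -0.0007 0.042 0 0.5" --pt "-0.0004 -0.0007 0.042 0 0.5" --pt "-0.0004 -0.0007 0.042 0 0.5" --pt "-0.0004 -0.0007 0.042 0 0.5"

```text
t: 13.32
eef_pos: [532.6, -48.5, 291.9]
tcp_rot: [-3.142, 0.001, 3.102]
ft_force: [0.4, -0.5, -1.8]
opening: 0.63
grip_force: 30.0
```

>>> carry_out --pt "0 0.001 0.0008 0 0.5" --pt "0 0.001 0.0008 0 0.5" --pt "0 0.001 0.0008 0 0.5"

```text
t: 13.7
eef_pos: [532.6, -47.5, 290.7]
tcp_rot: [3.142, 0.0, 3.102]
ft_force: [0.1, -0.1, -2.3]
opening: 0.628
grip_force: 30.0
```

>>> carry_out --pt "0 0 0 0 0.78" --pt "0 0 0 0 0.78" --pt "0 0 0 0 0.78" --pt "0 0 0.016 0 0.78" --pt "0 0 0.016 0 0.78" --pt "0 0 0.016 0 0.78" --pt "0 0 0.016 0 0.55" --pt "0 0 0.016 0 0.55" --pt "0 0 0.016 0 0.55" --pt "0 0 0.016 0 0.55"

```text
t: 14.95
eef_pos: [532.6, -47.5, 274.9]
tcp_rot: [3.142, 0.0, 3.102]
ft_force: [0.1, -0.9, 1.9]
opening: 0.63
grip_force: 30.0
```

>>> carry_out --pt "0 0 0 0 1" --pt "0 0 0 0 1" --pt "0 0 0 0 1" --pt "0 0 0 0 1" --pt "0 0 -0.05 0 1" --pt "0 0 -0.1 0 1" --pt "0 0 -0.1 0 1" --pt "0.08 0 -0.1 0 1" --pt "0.08 0 -0.1 0 1" --pt "0.08 0 -0.1 0 1"

```text
t: 16.2
eef_pos: [452.0, -44.3, 374.4]
tcp_rot: [3.141, -0.001, 3.102]
ft_force: [0.3, -0.1, 0.0]
opening: 1.003
grip_force: 0.0
```

Run:
```python
from h import *
s=env.state(); print(s['eef_pos'],np.degrees(s['tcp_rot']),s['ft_force'])
look('wrist','w7');look('top','top2')
P=cloud(load('w7'))
for z,h in ((120.3,2.5),(96.3,1.8),(90,2)):
  for y0 in range(-72,-22,12):
    m=(abs(P[...,2]-z)<h)&(P[...,0]<500)&(P[...,0]>472)&(P[...,1]>y0)&(P[...,1]<y0+10)
    print(z,y0,P[m][:,0].min().round(2) if m.any() else None,end=' ')
  print()
P=cloud(load('top2'))
# lever bar
m=(P[...,2]>100)&(P[...,1]<-222)&(P[...,1]>-320)&(P[...,0]>380)&(P[...,0]<620)
q=P[m]; print(len(q),q.min(0),q.max(0)); b=q[q[:,1]<-238]; print('bar',b.mean(0),b.min(0),b.max(0),len(b))
P=cloud(load('w7')); m=(P[...,2]>120)&(P[...,1]<-222)&(P[...,0]>380)&(P[...,0]<470); q=P[m]; 
if len(q): print('w',len(q),q.min(0),q.max(0),np.median(q,0))
a=load('top2')['im'][180:290,240:380,::-1]; b=load('w7')['im'][140:340,:380,::-1]
a=cv2.resize(a,(700,550//1)); cv2.imwrite('pics/top2c.png',a)
```

```text
[451.97922925 -44.27552536 374.35144933] [ 1.79985646e+02 -4.06850994e-02  1.77719578e+02] [ 0.29883863 -0.07048589  0.00572734]
120.3 -72 480.49 120.3 -60 481.2 120.3 -48 481.7 120.3 -36 482.07 120.3 -24 482.82 
96.3 -72 480.74 96.3 -60 481.31 96.3 -48 481.87 96.3 -36 482.24 96.3 -24 482.99 
90 -72 480.0 90 -60 480.74 90 -48 481.12 90 -36 481.62 90 -24 482.19 
259 [ 422.47898281 -279.3602402   104.59119913] [ 538.15429554 -222.05742747  142.96844261]
bar [ 431.13458627 -259.31121701  136.47267732] [ 422.47898281 -279.3602402   127.55884477] [ 440.09414626 -240.27109898  142.96844261] 87
w 1679 [ 422.49838443 -264.5573586   120.00233555] [ 463.90479208 -222.00101064  140.67708143] [ 433.91708079 -232.41204064  135.18794322]
```

View pics/top2c.png

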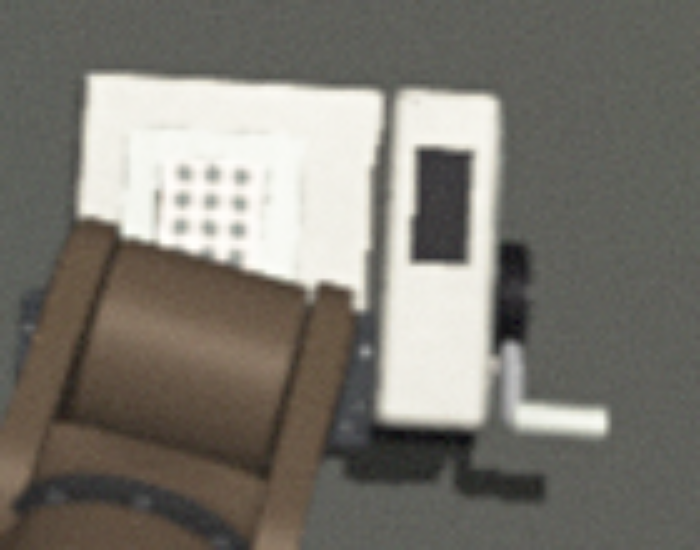

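View pics/w7.png

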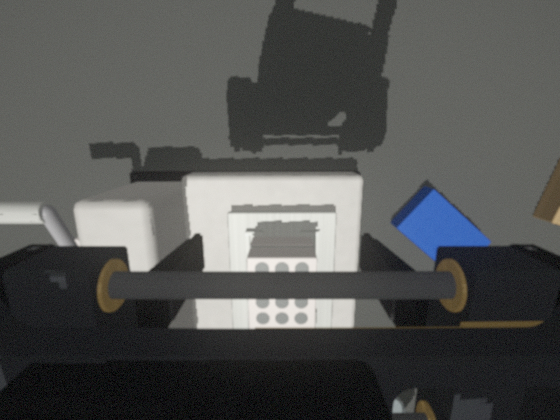

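The upper tray lies flat on the sheet, with near edges at x of 481.7 (upper tray), 481.9 (sheet) and 481.1 (lower tray). The lever bar is at wrist (20,213) and crop (560,420), which puts its centre near (431,-259.5). The arm moves with the gripper shut to a point above the bar.

Run:
```python
from h import *
go(427,-259.5,350,88)
```

```text
shift [ 0.0179 -0.2159  0.0244] turn 89.73 rows 5.0 t 16.3
```

>>> carry_out --pt "0.018 -0.04 0 10 0" --pt "0.018 -0.08 0 20 0" --pt "0.018 -0.12 0 30 0" --pt "0.018 -0.16 0 40 0" --pt "0.018 -0.2 0 50 0" --pt "0.018 -0.216 0 60 0" --pt "0.018 -0.216 0 70 0" --pt "0.018 -0.216 0 80 0" --pt "0.018 -0.216 0 89.7 0" --pt "0.018 -0.216 0.02 89.7 0" --pt "0.018 -0.216 0.02 89.7 0" --pt "0.018 -0.216 0.02 89.7 0" --pt "0.018 -0.216 0.02 89.7 0"

```text
t: 17.92
eef_pos: [426.4, -259.6, 355.1]
tcp_rot: [3.141, 0.0, 1.537]
ft_force: [-0.8, -0.4, 0.2]
opening: 0.003
grip_force: 0.0
```

Run:
```python
from h import *
s=env.state(); print(s['eef_pos'],np.degrees(s['tcp_rot']),s['ft_force'],s['opening'])
go(427,-259.5,257,88)
look('wrist','w8'); P=cloud(load('w8'))
m=(P[...,2]>120)&(P[...,2]<145)&(P[...,1]<-218)&(P[...,0]>380)&(P[...,0]<470); q=P[m]; print(len(q),q.min(0),q.max(0),q.mean(0))
```

```text
[ 426.41329141 -259.58971846  355.12352534] [1.79962773e+02 2.28096930e-02 8.80494549e+01] [-0.78253412 -0.38188766  0.22201102] 0.0031773063737888197
shift [0.0001 0.0005 0.0981] turn 0.05 rows 2.0 t 17.925
1918 [ 422.86310034 -271.57373326  120.00642063] [ 468.31359875 -218.95137476  140.80712017] [ 437.75383739 -239.59062077  133.83771771]
```

Positioned above the bar; pressing down slowly.

>>> carry_out --pt "0 0.0005 0.02 0 0" --pt "0 0.0005 0.03 0 0" --pt "0 0.0005 0.037 0 0" --pt "0 0.0005 0.044 0 0" --pt "0 0.0005 0.051 0 0" --pt "0 0.0005 0.058 0 0" --pt "0 0.0005 0.065 0 0" --pt "0 0.0005 0.072 0 0" --pt "0 0.0005 0.078 0 0" --pt "0 0.0005 0.084 0 0" --pt "0 0.0005 0.09 0 0" --pt "0 0.0005 0.094 0 0" --pt "0 0.0005 0.0965 0 0" --pt "0 0.0005 0.098 0 0" --pt "0 0.0005 0.098 0 0" --pt "0 0.0005 0.098 0 0"

```text
t: 19.98
eef_pos: [427.7, -259.9, 257.4]
tcp_rot: [3.137, 0.002, 1.536]
ft_force: [4.4, 0.5, 10.9]
opening: 0.003
grip_force: 4.9
```

Run:
```python
from h import *
s=env.state(); print(s['eef_pos'],s['ft_force'],s['moment'])
look('wrist','w9'); P=cloud(load('w9'))
m=(P[...,2]>40)&(P[...,2]<100)&(P[...,1]<-220)&(P[...,1]>-300)&(P[...,0]>410)&(P[...,0]<445); q=P[m]; print(len(q))
if len(q): print(q.min(0),q.max(0),q.mean(0))
look('scene','s9'); a=load('s9')['im'][120:270,210:360,::-1]; cv2.imwrite('pics/s9c.png',np.hstack([cv2.resize(a,(400,400)),cv2.resize(load('w9')['im'][:,:,::-1],(400,300)).repeat(1,0) if 0 else cv2.copyMakeBorder(cv2.resize(load('w9')['im'][:,:,::-1],(400,300)),0,100,0,0,0)]))
```

```text
[ 427.6527148  -259.91110866  257.42206558] [ 4.4143264   0.52796559 10.90816139] [ 4.10039725e-04 -8.37013287e-01  6.54583348e-02]
1775
[ 419.65510575 -262.00628401   55.79481767] [ 444.93608462 -224.01300097   99.61259293] [ 432.48077073 -241.53335497   69.62218864]
```

View pics/s9c.png

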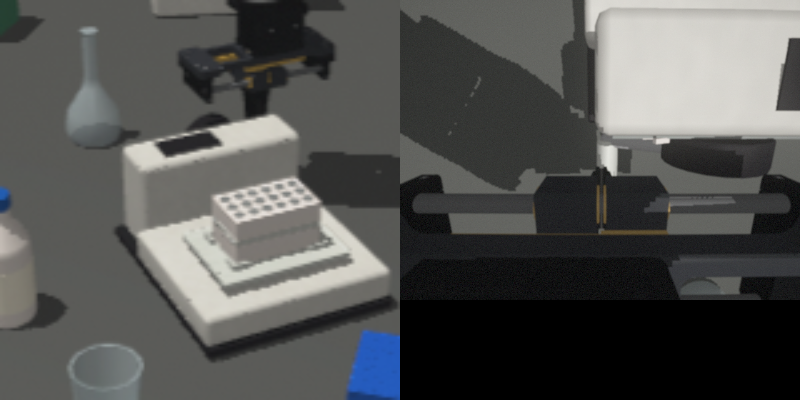

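The scene view shows the stack intact and aligned at (265,225), with the bottle, beaker and flask untouched. In the wrist half the fingertips press on the bar at (605,165). I'll check the crest height of the bar.

Run:
```python
from h import *
P=cloud(load('w9'))
for y0 in range(-256,-216,4):
    m=(P[...,2]>40)&(P[...,2]<90)&(P[...,1]>y0)&(P[...,1]<y0+4)&(P[...,0]>415)&(P[...,0]<450); q=P[m]
    if len(q): i=np.argsort(q[:,2])[-30:]; print(y0,len(q),q[i].mean(0).round(1),q.min(0).round(1),q.max(0).round(1))
```

```text
-256 80 [ 433.5 -253.4   69.2] [ 426.  -255.8   60.5] [ 440.9 -252.    85.8]
-252 444 [ 427.9 -250.6   88.9] [ 419.7 -252.    60.6] [ 440.9 -248.    89.7]
-248 176 [ 432.3 -245.9   68.2] [ 424.3 -248.    60.3] [ 440.9 -244.    68.9]
-244 175 [ 432.5 -242.    68. ] [ 424.5 -244.    61.1] [ 441.  -240.1   68.8]
-240 184 [ 433.2 -237.7   68.1] [ 424.6 -240.    61.2] [ 441.1 -236.    68.7]
-236 246 [ 447.5 -232.9   72. ] [ 424.1 -236.    59.3] [ 450.  -232.    73.7]
-232 323 [ 448.6 -230.    73.7] [ 424.3 -232.    55.8] [ 449.9 -228.    75.3]
-228 167 [ 447.4 -227.1   72.1] [ 428.  -228.    58.4] [ 449.9 -224.    73.8]
```

```bash
python3 -c "
from cell import env
print(env.job_done())"
```

```text
the job is handed in; nothing more can be done
None
```

The job is handed in after about 20 s of robot time: the sheet and second tray lie flat and released on the lower tray, edges within about 1 mm. The arm is holding the lever at about 0.92 rad, just past the third click (0.90) by the measured bar height. The judge's result was not shown.

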